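# Hold a pressure pot's bayonet lid at its half-turn vent position

### The job

The mist-coolant pot has been filled and its air has to be purged through the lid's vent before it is locked. Swing the locking hasp up and right back off the filler neck so that it stays open, set the bayonet lid down into the neck with its lugs through the slots, and turn it clockwise half of the way to where it locks, against the spring: that is the vent position. Do not turn it on until the lock clicks, leave the other things on the table where they are, and finish still gripping the lid at the vent position, because it springs back if it is let go.

Things in the scene. Friction and masses are not known exactly. Their poses are not given: they have to be found in the camera images.
- neck (a point): centre of the collar's top face (steel ring, 116 mm across, 120 mm above the table) round the 60 mm filler opening of a fixed grey pressure pot (140 mm across, gauge at its front left). z up, x towards the hasp's hinge, roughly away from the robot. Its lip has a broad slot 160 and a narrow slot 340 degrees counter-clockwise from x, seen from above; the lid's lugs pass through them
- vent_mark (a point): short raised radial bar on the collar's top, 52 mm from the neck's axis, at 215 degrees counter-clockwise from the neck's x axis: the lid's arrow points at it in the vent position. One round pip at 250 degrees marks where the arrow stands as the lid goes in; two pips at 180 degrees, by the staple, where it locks. z up
- lid_grip (a point): centre of the grip of the loose grey cast lid (0.18 kg), which starts upright on the table. Grip: bar 60 mm long (x), 14 mm wide (y), 33 mm high on the lid's 88 mm disc; this point is 16.5 mm over the disc's top, 26.5 mm over its underside, 42 mm over the foot of the 56 mm plug below. z up. A raised arrow on the disc points to -x. Pushed home, this point is 26.5 mm above neck
- lid: the lid: origin under its plug's centre, 42 mm below lid_grip, same axes. Lugs at the plug's foot, 67 mm over both: broad at +y, narrow at -y. It enters only with its yaw 1.22 rad more than the neck's (play 0.08 rad, 2 mm sideways), disc down on the collar, then turns clockwise only: vent at 0.61 rad more, half-way; catch felt from 0.35, clicks at 0.18; locked at 0
- vent (a joint): turn in rad of the sprung brass ring down in the neck, pushed round clockwise by the lid's lugs against about 0.12 N m: 0 at rest, about 0.05 less than the lid has turned, 0.56 in the vent position, 1.0 as the catch clicks, 1.17 locked; it springs back to 0 with the lid when this is let go
- hasp (a joint): angle in rad of the steel hasp, a forked flat strap across the neck: 0 flat over the neck, its front end over a staple (start), 1.57 upright, 2.45 laid back on its stop. It swings freely: it falls back from beyond about 1.6, shut from less. Hinge line parallel to the neck's y axis, at x = +66 mm, z = +15.5 mm from neck
- hasp_pin (a point): grip centre of the hasp's lift pin: a rod 10 mm thick along the neck's y axis, at the hasp's front end, standing out 49 mm to the neck's -y side, with a 16 mm button at its end; 40 mm of it is free for fingers, centred here. 141 mm from the hinge line, 45 mm to -y of the neck's centre, 135.5 mm above the table at the start
- hammer_x: hammer with a wooden handle, 272 mm long, lying on the table; to be left alone
- wood: wooden block, 55 x 120 x 35 mm, lying on the table; to be left alone
- vee: steel vee block, 50 x 60 x 36 mm, standing on the table; to be left alone
Things that resemble listed ones, but are neither listed nor needed, are in the scene too. What is shaped like the lid but brown or green is not meant.

How it is judged:
On the way, in this order (a step that is already met when the one before it is completed fails the run):
1. the hasp is swung back off the neck (value of joint hasp above 1.9 rad), for 0.2 s.
2. the lid is down in the neck, lugs through the slots (horizontal distance between lid_grip and neck below 0.005 m and z of lid_grip in the frame of neck below 0.0295 m and angle between lid_grip's own z axis and vertical below 0.07 rad), for 0.1 s.
At the end, for the whole second after the job is handed in: Hasp open past 1.9 rad; lid down in the neck (5 mm off axis, 3 mm in height, tilt 0.07 rad at most), yaw 0.44 to 0.78 rad more than the neck's, vent ring at 0.38 to 0.74 rad, lid still, fingers gripping it with over 2 N (all of step 2 and z of lid_grip in the frame of neck above 0.0235 m and angle between the x axis of lid_grip and the x axis of neck, either way round between 0.44 and 0.78 rad and value of joint vent between 0.38 and 0.74 rad and contact force between the fingers and lid above 2 N and angular speed of lid below 0.15 rad/s and linear speed of lid below 0.02 m/s and value of joint hasp above 1.9 rad); the arm keeps its last pose, push and grip.
It fails at once if the lid is turned on until the lock clicks (vent ring past 1.0 rad) (value of joint vent above 1 rad).
It fails at once if another thing on the table is shifted by more than 30 mm (distance of any of hammer_x, wood, vee from where it was at the start of the episode above 0.03 m).
It also fails if it takes over 64 s, if anything falls off the work surface, if the arm or the gripper's body presses on something with over 40 N, if the wrist force passes 120 N, or if a joint passes its speed limit or range.

### The arm

A 7-joint arm with a two-finger parallel gripper is mounted at the origin on a cart in front of the work surface, level with it; the furniture and walls round the work are solid. World frame = base frame: x ahead of the robot, y to its left, z up, the work surface at z = 0. Lengths are in m, angles in rad, forces in N, time in s.
With the tool pointing down it reaches from about 0.425 to 1.025 m from the base axis. Payload 9.4 kg.
Tool frame: the origin (TCP) lies midway between the tips of the shut fingers; the grasp point (between the pads) lies 19 mm behind it; z points along the fingers, y is the line along which they close (so a half turn about z gives the same grasp; the last joint's range is limited). The gripper opens to 85 mm and grips with 20 to 120 N. Pads are 22 mm wide; open, the fingers measure 114 mm over their backs; the gripper's body (76 mm by 85 mm) begins 54 mm behind the grasp point. The pads swing forward as they close: fully open they stand 13 mm farther back than shut.
Start: joints at [-1.329, 0.599, -0.003, 1.599, 0.002, 0.943, -0.08], TCP at [0.227, 0.688, 0.231] pointing down, gripper open.
Joint ranges: [-2.57, 2.57], [-0.35, 1.97], [-1.29, 1.29], [0.11, 2.56], [-1.05, 4.19], [0.11, 1.86], [-2.63, 2.63]. Speed limits (rad/s): [2.22, 2.22, 3.01, 3.01, 3.14, 3.14, 3.14].

### API

Orientations are given as a unit quaternion [w, x, y, z].
In Python, from station import manip, vision, ticket gives the robot as it stands. The module is installed in compiled form; this text tells all that it offers.
- The arm moves only by the tool arm_command, never from a script. Its argument "plan" is a list of rows, each a list of 7 numbers: the shift along the world's x, y, z as a fraction of full scale, then the turn, a rotation vector about the world's x, y, z as a fraction of full scale, then the opening, from 0 (shut) to 1 (fully open). A call has 1 to 10 rows; each row is the pose to reach, as a shift and turn from the pose commanded when the call began, turning the shorter way round; what a row does not reach only later rows make up. Full scale, the value 1, is 15 cm for a shift and pi rad for a turn. A row lasts 1/12 s, in which the tool goes at most 41.7 mm and 7.16 degrees, less where a joint would pass 70% of its speed; a pose out of reach is approached as far as the arm can. A call with a number of a shift or a turn outside -1 to 1 is refused whole. A call with a gripper value outside its range is refused whole. The fingers move at their own pace and stop on an object; "newtons" is the grip in N (left out, the last holds). Time passes only in rows, so rows that repeat a pose let the fingers close. It gives the time, the measured TCP pose, the force, the opening and the grip force at its end, in the units of the state.
- manip.sense(): the state, without advancing time (a new reading comes with each control period).
- vision.get_image(name): name is "scene" or "top" or "wrist"; returns the picture (420x560x3 uint8, red, green, blue); there is no depth.
- vision.camera_model(name): a dict with "fovy" (degrees; the focal length in pixels is half the picture's height over the tangent of half this angle, whatever the lens; pixels are square), "cx", "cy" (the principal point, pixels), "dist_coeffs" ([k1, k2, p1, p2, k3] as OpenCV has them; the pictures are not rectified), "position" and "rotation" of the camera in the world. Camera axes: x right, y up, looking along -z (the intrinsics and any distortion apply to the point x, -y, -z); pixel columns grow to the right and rows downward; lengths in m; the calibration is good to about 2 mm. A picture is of the moment at which its call begins: read the wrist's pose just before it. camera_model takes no time and is no camera call; for the wrist camera it gives the pose at the moment of the call.
- ticket.hand_in(): hands the job in; it is judged then, once.
The state is a dict: "time_s": time; "joint_positions": joint angles; "dq": joint speeds; "joint_torque": joint torques, N m; "tool_pos": TCP position; "tcp_rot": TCP orientation; "force": force on the tool from outside, world axes, zero at the start; "ft_torque": the same for the moment, N m; "finger_gap": opening from 0.0 (shut) to 1.0 (fully open); "finger_force": force on a finger pad.
Only numpy, scipy, OpenCV 4.12 (cv2) and the standard library are available. Lean on these libraries where they do the work, as an engineer would, in place of code of your own. Each camera call takes 0.05 s, during which the arm holds its last target. There are 200 camera calls.

## Working session

There is one attempt and no reset: what is moved stays moved. The work goes in short steps, Python scripts to look and compute and a tool call to move; the robot and the scene stay as the last step left them, time stands still between calls to the robot, and variables do not carry over. Pictures are saved under pics/ and viewed, at most 10 in all, crops included, and the job is handed in when it is done.

Besides the shell and the picture viewer there is one more tool, called after "Call:" as name([rows], argument=value, ...), one row to a line, values as JSON. arm_command: Moves the arm, as the interface text tells. Its arguments: {"type":"object","properties":{"plan":{"type":"array","items":{"type":"array","items":{"type":"number"}}},"newtons":{"type":"number"}},"required":["plan"]}

```bash
mkdir -p pics; cat > h.py <<'E'
import numpy as np, cv2
from station import manip, vision, ticket
def grab(n):
    m=vision.camera_model(n); im=vision.get_image(n); return im,m
def K(m):
    f=210/np.tan(np.radians(m['fovy'])/2); return np.array([[f,0,m['cx']],[0,f,m['cy']],[0,0,1.]])
def R(m):
    r=np.array(m['rotation'],float)
    if r.size==4:
        from scipy.spatial.transform import Rotation as Ro
        return Ro.from_quat(r[[1,2,3,0]]).as_matrix()
    return r.reshape(3,3)
def ray(m,uv):
    p=cv2.undistortPoints(np.array(uv,float).reshape(-1,1,2),K(m),np.array(m['dist_coeffs'],float)).reshape(-1,2)
    d=np.c_[p[:,0],-p[:,1],-np.ones(len(p))]@R(m).T
    return np.array(m['position']),d
def onz(m,uv,z):
    o,d=ray(m,uv); return o+d*((z-o[2])/d[:,2])[:,None]
def proj(m,P):
    c=(np.array(P,float).reshape(-1,3)-m['position'])@R(m); c=c*[1,-1,-1]
    return cv2.projectPoints(c,np.zeros(3),np.zeros(3),K(m),np.array(m['dist_coeffs'],float))[0].reshape(-1,2)
def save(n,im): cv2.imwrite('pics/'+n,cv2.cvtColor(im,cv2.COLOR_RGB2BGR))
E
python3 - <<'E'
from h import *
for n in ['scene','top','wrist']:
    im,m=grab(n); np.save(n+'.npy',im); save(n+'.png',im); print(n,m)
a=np.load('scene.npy');b=np.load('top.npy')
print(manip.sense())
E
```

```text
scene {'fovy': 53.333992739822406, 'cx': 281.0308945830535, 'cy': 215.80385742641292, 'dist_coeffs': array([-0.12197635,  0.        ,  0.        ,  0.        ,  0.        ]), 'position': array([-0.17684203,  1.06919223,  0.7382395 ]), 'rotation': array([-0.22705146, -0.14692233,  0.50478772,  0.81978706])}
top {'fovy': 45.829034744060394, 'cx': 277.24329516724697, 'cy': 206.2913279955053, 'dist_coeffs': array([-0.15932601,  0.        ,  0.        ,  0.        ,  0.        ]), 'position': array([0.30678867, 0.01161652, 1.37053233]), 'rotation': array([-0.69959363, -0.05104262,  0.04349946,  0.71138681])}
wrist {'fovy': 66.5602368668372, 'cx': 281.8914661895487, 'cy': 209.34113435397583, 'dist_coeffs': array([-0.03671423,  0.        ,  0.        ,  0.        ,  0.        ]), 'position': array([0.16408595, 0.71092968, 0.37239757]), 'rotation': array([ 0.8029138 , -0.10949657, -0.07857717,  0.58065959])}
{'time_s': 0.15, 'joint_positions': array([-1.32869504,  0.59997362, -0.00250856,  1.59991943,  0.00180793,
        0.94291487, -0.07979215]), 'dq': array([ 1.11953843e-03, -1.45347449e-03, -1.34886090e-03, -1.35277712e-03,
        2.72917986e-05, -4.25569398e-04,  6.11806668e-04]), 'joint_torque': array([ 2.21446542e-03, -7.77004766e+01,  1.56650092e+00, -2.58237076e+01,
        1.24740592e-02,  6.90257191e-03, -1.43265261e-06]), 'tool_pos': array([0.22715673, 0.68813163, 0.23060207]), 'tcp_rot': array([-2.55774460e-05,  1.58705678e-01,  9.87325751e-01, -6.06424271e-04]), 'force': array([0.26353015, 1.18766008, 0.22940247]), 'ft_torque': array([-0.05145513, -0.02652545,  0.00367328]), 'finger_force': 0.0, 'finger_gap': 0.999016986085412}
```

View pics/top.png

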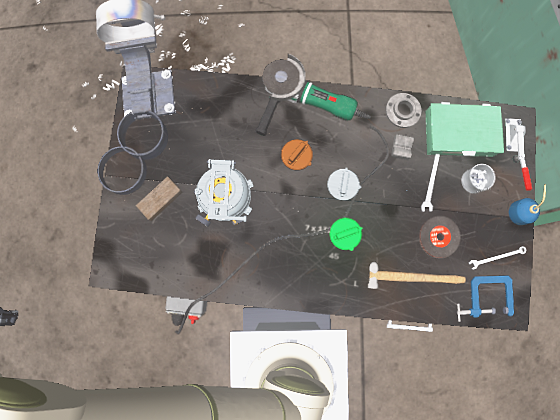

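View pics/scene.png

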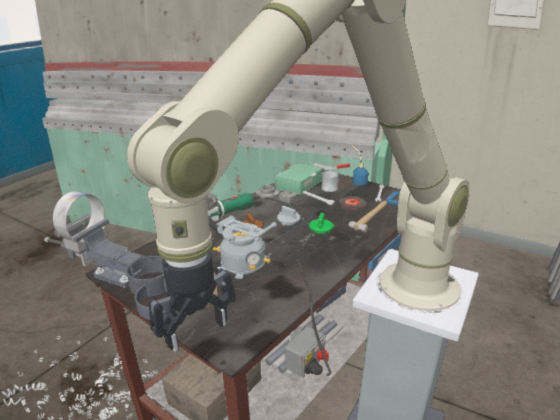

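Candidates for the lid in the top view are grey (344,184), brown (297,155), green (346,234) and a grey flange (404,109). I choose the grey one at (344,184). The pot with its hasp is at (223,193). I'll check both in one enlarged crop.

```bash
python3 - <<'E'
from h import *
im=np.load('top.npy')
a=cv2.resize(im[148:238,180:270],(540,540),interpolation=cv2.INTER_CUBIC)
b=cv2.resize(im[162:207,322:367],(250,250),interpolation=cv2.INTER_CUBIC)
o=np.zeros((540,800,3),np.uint8);o[:,:540]=a;o[:250,545:795]=b;
s=np.load('scene.npy')[215:285,205:275];o[255:505,545:795]=cv2.resize(s,(250,250),interpolation=cv2.INTER_CUBIC);save('crop.png',o)
m=vision.camera_model('top')
print(onz(m,[(223,193)],.12),onz(m,[(344,184)],.04))
E
```

```text
[[0.51195985 0.16182421 0.12      ]] [[ 0.54407272 -0.15835911  0.04      ]]
```

View pics/crop.png

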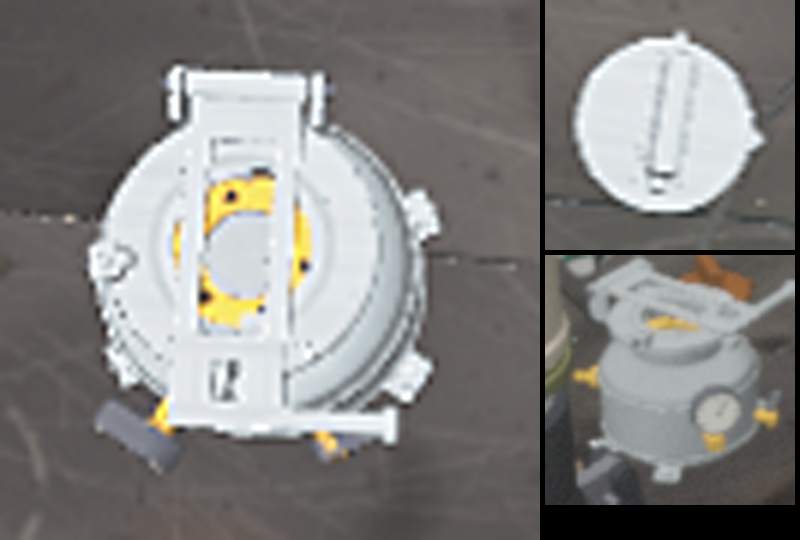

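The crop shows the hasp flat over the neck. Its pin stands out to the right with the button at crop (390,425), and the hinge is at the top (250,85). The grey lid's bar runs roughly along world x, with a mark near its lower end that looks like the arrow (660,180).

```bash
python3 - <<'E'
from h import *
m=vision.camera_model('top')
f=lambda x,y:(180+x/6,148+y/6)
P=onz(m,[f(175,92),f(322,98),f(285,418),f(390,427),f(395,409),f(228,418)],.1355); print(P)
w=vision.camera_model('wrist'); print(-R(w)[:,2], R(w)[:,0], R(w)[:,1])
from scipy.spatial.transform import Rotation as Ro
q=manip.sense()['tcp_rot']; T=Ro.from_quat(q[[1,2,3,0]]).as_matrix();print(T, T.T@(w['position']-manip.sense()['tool_pos']))
E
```

```text
[[0.5868432  0.19552852 0.1355    ]
 [0.58287031 0.1327206  0.1355    ]
 [0.44654558 0.14869956 0.1355    ]
 [0.44203533 0.10473159 0.1355    ]
 [0.44955993 0.10258094 0.1355    ]
 [0.4469392  0.1726587  0.1355    ]]
[ 0.25339298 -0.08438607 -0.96367577] [ 3.13324983e-01  9.49645650e-01 -7.70501581e-04] [-0.91521552  0.30174845 -0.26707381]
[[-9.49625014e-01  3.13388374e-01 -2.42992492e-04]
 [ 3.13388436e-01  9.49624280e-01 -1.18935803e-03]
 [-1.41979408e-04 -1.20559517e-03 -9.99999263e-01]] [ 0.06701776  0.00175228 -0.14191917]
```

Call:
arm_command([
  [0.2,-0.25,0.2,0,0,-0.035,1],
  [0.3,-0.5,0.4,0,0,-0.07,1],
  [0.4,-0.75,0.5,0,0,-0.1,1],
  [0.45,-0.95,0.6,0,0,-0.11,1],
])

```text
time_s: 0.48
tool_pos: [0.2912, 0.5589, 0.3144]
tcp_rot: [0.0, 0.329, 0.944, -0.0]
force: [1.2, -0.4, -0.1]
finger_gap: 1.0
finger_force: 0.0
```

Call:
arm_command([
  [0.1,-0.25,0,0,0,-0.035,1],
  [0.2,-0.5,0,0,0,-0.07,1],
  [0.35,-0.75,0,0,0,-0.1,1],
  [0.45,-0.95,0,0,0,-0.11,1],
])

```text
time_s: 0.82
tool_pos: [0.3587, 0.415, 0.3142]
tcp_rot: [0.0, 0.487, 0.874, 0.0]
force: [0.6, -0.3, 0.4]
finger_gap: 1.001
finger_force: 0.0
```

Call:
arm_command([
  [0.1,-0.25,0,0,0,-0.035,1],
  [0.2,-0.5,0,0,0,-0.07,1],
  [0.35,-0.75,0,0,0,-0.1,1],
  [0.45,-0.95,0,0,0,-0.11,1],
])

```text
time_s: 1.15
tool_pos: [0.426, 0.2726, 0.3142]
tcp_rot: [0.0, 0.63, 0.777, 0.0]
force: [0.2, 0.7, 0.1]
finger_gap: 0.999
finger_force: 0.0
```

Call:
arm_command([
  [0.1,-0.25,0,0,0,-0.035,1],
  [0.2,-0.5,0,0,0,-0.07,1],
  [0.35,-0.7,0,0,0,-0.09,1],
  [0.45,-0.85,0,0,0,-0.092,1],
  [0.45,-0.85,0,0,0,-0.092,1],
  [0.45,-0.85,0,0,0,-0.092,1],
])

```text
time_s: 1.65
tool_pos: [0.4931, 0.1463, 0.3139]
tcp_rot: [0.0, 0.734, 0.679, -0.0]
force: [0.2, 0.1, 0.8]
finger_gap: 1.003
finger_force: 0.0
```

```bash
python3 - <<'E'
from h import *
s=manip.sense();print(s['time_s'],s['tool_pos'],s['tcp_rot'],s['joint_positions'])
im,m=grab('wrist');np.save('w1.npy',im);np.save('w1m.npy',m);save('w1.png',im)
E
```

```text
1.65 [0.49311058 0.14630155 0.31393678] [ 1.09527410e-04  7.33761603e-01  6.79407003e-01 -1.51374810e-04] [-0.76048348  0.26529435  0.46306436  1.9954832  -0.14811392  0.91316565
 -0.29741464]
```

View pics/w1.png

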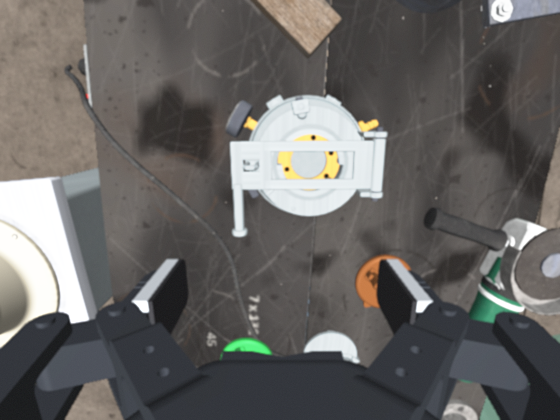

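The wrist view looks down at the pot. The pin runs from (239,190) to the button at (239,232), and the hinge rod from (380,135) to (374,196). The front bar is at x≈240.

```bash
python3 - <<'E'
from h import *
m=np.load('w1m.npy',allow_pickle=True).item()
P=onz(m,[(379.5,134),(373.5,197),(239,145),(239,195),(239.5,225),(239.5,232)],.1355); print(P)
from scipy.spatial.transform import Rotation as Ro
# opening centre: yellow ring inside
im=np.load('w1.npy')
o=cv2.resize(im[90:245,215:400],(740,620)[:2],interpolation=cv2.INTER_CUBIC)
o=cv2.resize(o,(716,600));save('w1c.png',o)
E
```

```text
[[0.59391075 0.1958262  0.1355    ]
 [0.58780624 0.13266827 0.1355    ]
 [0.4554991  0.19564478 0.1355    ]
 [0.44987305 0.14537471 0.1355    ]
 [0.44675367 0.11311264 0.1355    ]
 [0.44587405 0.1053461  0.1355    ]]
```

View pics/w1c.png

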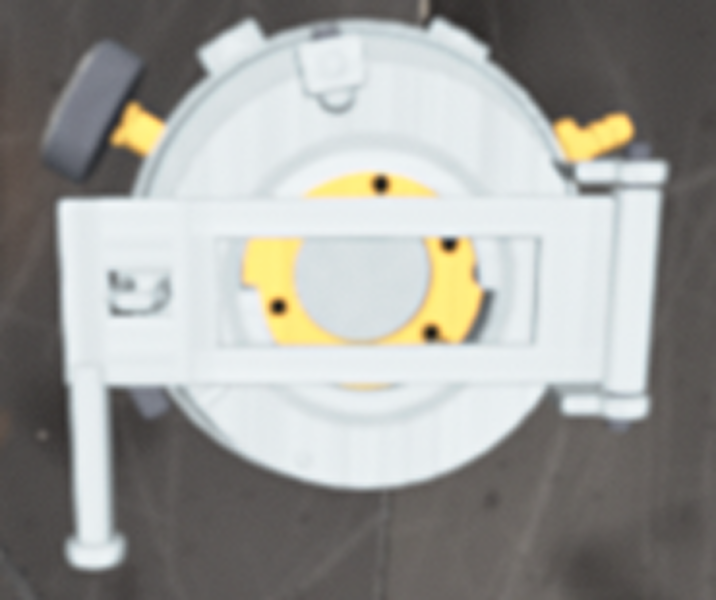

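Call:
arm_command([
  [-0.2,-0.05,-0.15,0,0,-0.004,0.3],
  [-0.3,-0.1,-0.35,0,0,-0.008,0.3],
  [-0.307,-0.1,-0.55,0,0,-0.008,0.3],
  [-0.307,-0.1,-0.65,0,0,-0.008,0.3],
  [-0.307,-0.1,-0.65,0,0,-0.008,0.3],
  [-0.307,-0.1,-0.65,0,0,-0.008,0.3],
])

```text
time_s: 2.2
tool_pos: [0.446, 0.1336, 0.2163]
tcp_rot: [-0.0, 0.741, 0.672, -0.001]
force: [1.0, 0.7, 0.6]
finger_gap: 0.301
finger_force: 0.0
```

```bash
python3 - <<'E'
from h import *
s=manip.sense();print(s['time_s'],s['tool_pos'],s['finger_gap'])
im,m=grab('wrist');np.save('w2.npy',im);np.save('w2m.npy',m)
print(proj(m,[s['tool_pos']]))
save('w2.png',im)
E
```

```text
2.2 [0.44601965 0.13364997 0.21632941] 0.3007663892860379
[[279.94656406 268.71154573]]
```

View pics/w2.png

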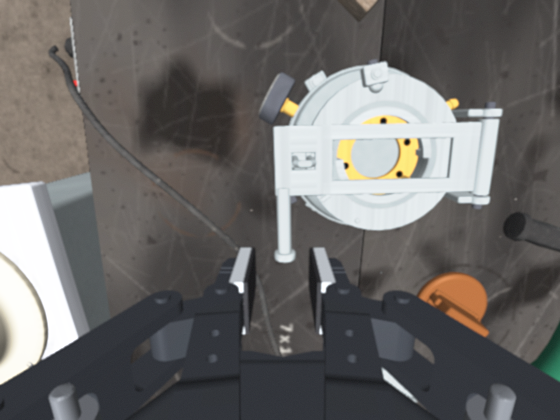

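The pin runs from (283,190) to (285,250) with the button at (285,257). The hinge rod runs from (494,115) to (484,197). The fingers still stand behind and above the pin.

```bash
python3 - <<'E'
from h import *
m=np.load('w2m.npy',allow_pickle=True).item()
print(onz(m,[(283.5,192),(285,249),(285,257),(494,113),(483,198)],.1355))
im=np.load('w2.npy').astype(int)
# yellow ring inner disc centre
k=((im[...,0]-im[...,2])>70)&(im[...,1]>120); k[:, :330]=0;k[:,440:]=0
ys,xs=np.nonzero(k);print(xs.mean(),ys.mean(),xs.min(),xs.max(),ys.min(),ys.max())
E
```

```text
[[0.44994519 0.15366828 0.1355    ]
 [0.44690039 0.11015315 0.1355    ]
 [0.44628946 0.10369115 0.1355    ]
 [0.59739878 0.19468617 0.1355    ]
 [0.59356905 0.13546987 0.1355    ]]
387.052599009901 164.80383663366337 337 439 115 302
```

Call:
arm_command([
  [0.015,-0.015,-0.25,0,0,0,0.3],
  [0.015,-0.015,-0.45,0,0,0,0.3],
  [0.015,-0.015,-0.6,0,0,0,0.3],
  [0.015,-0.015,-0.65,0,0,0,0.3],
  [0.015,-0.015,-0.65,0,0,0,0.2],
  [0.015,-0.015,-0.65,0,0,0,0],
  [0.015,-0.015,-0.65,0,0,0,0],
  [0.015,-0.015,-0.65,0,0,0,0],
], newtons=25)

```text
time_s: 2.92
tool_pos: [0.4469, 0.1309, 0.1203]
tcp_rot: [-0.001, 0.741, 0.672, -0.001]
force: [-6.1, 0.5, -0.9]
finger_gap: 0.103
finger_force: 24.3
```

Call:
arm_command([
  [0.011,-0.001,0.141,0,0,0,0],
  [0.042,-0.003,0.278,0,0,0,0],
  [0.093,-0.007,0.409,0,0,0,0],
  [0.164,-0.013,0.531,0,0,0,0],
])

```text
time_s: 3.25
tool_pos: [0.4714, 0.1291, 0.2015]
tcp_rot: [-0.001, 0.741, 0.672, -0.001]
force: [-2.3, 3.9, -1.8]
finger_gap: 0.105
finger_force: 24.3
```

Call:
arm_command([
  [0.087,-0.007,0.11,0,0,0,0],
  [0.191,-0.015,0.205,0,0,0,0],
  [0.307,-0.025,0.284,0,0,0,0],
  [0.434,-0.035,0.345,0,0,0,0],
  [0.568,-0.046,0.386,0,0,0,0],
  [0.707,-0.057,0.406,0,0,0,0],
  [0.847,-0.068,0.406,0,0,0,0],
  [0.94,-0.075,0.394,0,0,0,0],
])

```text
time_s: 3.92
tool_pos: [0.6164, 0.1183, 0.2612]
tcp_rot: [0.001, 0.741, 0.672, 0.002]
force: [-0.3, 2.8, 2.4]
finger_gap: 0.103
finger_force: 25.2
```

Call:
arm_command([
  [0.136,-0.011,-0.035,0,0,0,0],
  [0.265,-0.021,-0.091,0,0,0,0],
  [0.385,-0.031,-0.165,0,0,0,0],
  [0.492,-0.039,-0.256,0,0,0,0],
  [0.524,-0.042,-0.29,0,0,0,0],
  [0.524,-0.042,-0.29,0,0,0,0],
])

```text
time_s: 4.42
tool_pos: [0.6951, 0.1123, 0.2159]
tcp_rot: [0.001, 0.741, 0.672, 0.002]
force: [2.8, 3.8, 0.6]
finger_gap: 0.103
finger_force: 25.0
```

Call:
arm_command([
  [0,0,0,0,0,0,0.4],
  [0,0,0,0,0,0,0.4],
  [0,0,0,0,0,0,0.4],
  [0,0,0.2,0,0,0,0.4],
  [0,0,0.45,0,0,0,0.4],
  [0,0,0.7,0,0,0,0.4],
  [-0.2,0,0.8,0,0,0,0.4],
  [-0.45,0,0.8,0,0,0,0.4],
  [-0.7,0,0.8,0,0,0,0.4],
  [-0.95,0,0.8,0,0,0,0.4],
])

```text
time_s: 5.25
tool_pos: [0.5485, 0.1103, 0.335]
tcp_rot: [0.0, 0.741, 0.671, 0.0]
force: [-0.0, 0.2, 0.8]
finger_gap: 0.398
finger_force: 0.0
```

Call:
arm_command([
  [-0.1,-0.1,0,0,0,0,1],
  [-0.15,-0.15,0,0,0,0,1],
  [-0.15,-0.15,0,0,0,0,1],
  [-0.15,-0.15,0,0,0,0,1],
])

```text
time_s: 5.58
tool_pos: [0.5289, 0.0882, 0.3351]
tcp_rot: [0.0, 0.742, 0.671, 0.001]
force: [-0.3, 0.5, -0.4]
finger_gap: 0.94
finger_force: 0.0
```

```bash
python3 - <<'E'
from h import *
s=manip.sense();print(s['time_s'],s['tool_pos'],s['joint_positions'])
im,m=grab('wrist');np.save('w3.npy',im);np.save('w3m.npy',m)
c=proj(m,[[.525,.17,.12]])[0];print(c)
x0=int(max(0,c[0]-110));y0=int(max(0,c[1]-90))
print(x0,y0)
cr=im[y0:y0+150,x0:x0+200];save('w3.png',cv2.resize(cr,None,fx=4,fy=4,interpolation=cv2.INTER_CUBIC))
E
```

```text
5.5833 [0.52891626 0.08823531 0.3350991 ] [-0.64104689  0.27531701  0.48075067  1.925312   -0.15288452  0.97444975
 -0.1896892 ]
[269.33454241 109.88366665]
159 19
```

View pics/w3.png

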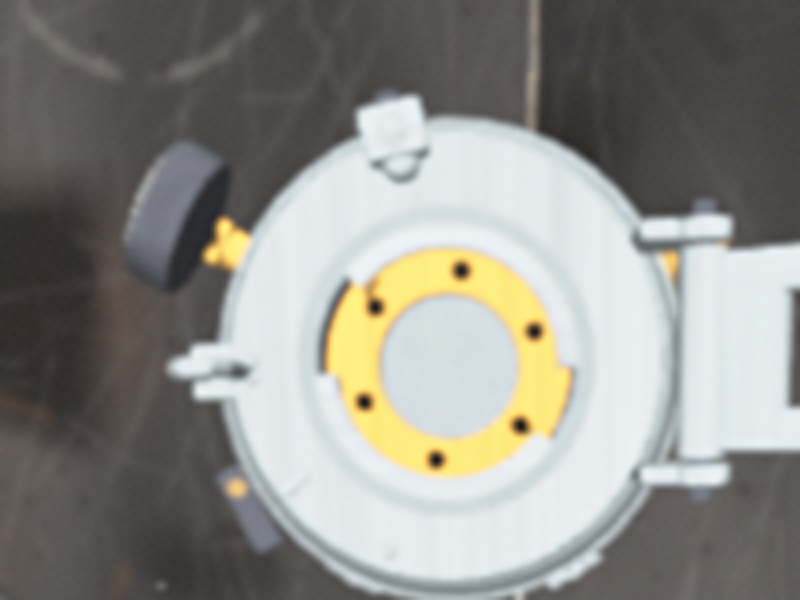

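The hasp is laid back and the neck is open. In the crop (4x, offset 159,19) the opening is centred near (448,358), the vent bar is at (300,485), the single pip at (390,553), the staple at (205,370), and the hinge rod runs from (705,228) to (700,475).

```bash
python3 - <<'E'
from h import *
m=np.load('w3m.npy',allow_pickle=True).item(); im=np.load('w3.npy')
g=im.astype(int); hsv=cv2.cvtColor(im,cv2.COLOR_RGB2HSV)
c=lambda *p:[(159+x/4-.375,19+y/4-.375) for x,y in p]
def circ(P):
    A=np.c_[2*P[:,:2],np.ones(len(P))]; s=np.linalg.lstsq(A,(P[:,:2]**2).sum(1),rcond=None)[0]
    return s[:2],np.sqrt(s[2]+s[:2]@s[:2])
# collar outer edge
print('collar',circ(onz(m,c((222,350),(672,340),(450,118),(300,175),(560,145),(232,430),(290,520),(650,440)),.12)))
# recess and lip edge: yellow contour away from slots
k=((hsv[...,0]>15)&(hsv[...,0]<32)&(hsv[...,1]>110)).astype(np.uint8); k[:, :235]=0;k[:,310:]=0;k[:70]=0;k[145:]=0
cn=max(cv2.findContours(k,0,1)[0],key=cv2.contourArea).reshape(-1,2).astype(float)
P=onz(m,cn,.12);ctr=P[:,:2].mean(0)
for z in (.12,.11):
    P=onz(m,cn,z);o,r=circ(P)
    for _ in range(8):
        e=np.hypot(*(P[:,:2]-o).T)-r; o,r=circ(P[abs(e)<np.median(abs(e))*2+1e-4])
    print('lip',z,o,r)
cn=c((383,365),(518,365),(450,293),(447,438),(500,315),(400,412),(400,317),(500,412))
print('inner disc z.07?',circ(onz(m,cn,.1)))
M=onz(m,c((300,485),(390,553),(290,494),(310,476)),.12); S=onz(m,c((205,370)),.13);H=onz(m,c((705,228),(700,475)),.1355)
sl=onz(m,c((353,280),(325,375),(572,368),(553,438)),.12)
print(M,S,H,sl)
for o in (circ(onz(m,c((222,350),(672,340),(450,118),(300,175),(560,145),(232,430),(290,520),(650,440)),.12))[0],):
  A=lambda P:np.degrees(np.arctan2(*(P[:,:2]-o).T[::-1]))%360
  print(A(M)-[215,250,215,215],A(S)-180,A(sl),np.hypot(*(M[:,:2]-o).T))
d=H[0]-H[1];print(np.degrees(np.arctan2(-d[0],d[1])),H.mean(0))
E
```

```text
collar (array([0.52585998, 0.17119113]), np.float64(0.06012951266859385))
lip 0.12 [0.52592099 0.1702463 ] 0.028130929367010962
lip 0.11 [0.52562408 0.17062145] 0.028918720952027584
inner disc z.07? (array([0.52647042, 0.17033168]), np.float64(0.019314607970884853))
[[0.48265231 0.14261554 0.12      ]
 [0.50494951 0.12173652 0.12      ]
 [0.47958846 0.14049452 0.12      ]
 [0.48570483 0.14472962 0.12      ]] [[0.46352226 0.17475604 0.13      ]] [[0.59431458 0.19579834 0.1355    ]
 [0.5893798  0.13534742 0.1355    ]] [[0.50380158 0.19384375 0.12      ]
 [0.4932902  0.17065462 0.12      ]
 [0.55931597 0.16580309 0.12      ]
 [0.55264063 0.14811679 0.12      ]]
[-1.52116599 -2.91969247 -1.43963031 -1.61584708] [-3.27301095] [134.23857466 180.9437272  350.85115102 319.25165121] [0.0518022  0.05369363 0.0555278  0.04809   ]
-4.666869994429345 [0.59184719 0.16557288 0.1355    ]
```

Call:
arm_command([
  [0,-0.2,0,0,0,-0.039,1],
  [-0.05,-0.4,-0.05,0,0,-0.078,1],
  [-0.1,-0.6,-0.1,0,0,-0.117,1],
  [-0.1,-0.75,-0.15,0,0,-0.156,1],
  [-0.115,-0.82,-0.18,0,0,-0.195,1],
  [-0.115,-0.82,-0.18,0,0,-0.234,1],
])

```text
time_s: 6.13
tool_pos: [0.5113, -0.0375, 0.3065]
tcp_rot: [0.001, 0.935, 0.355, -0.001]
force: [0.5, 0.5, 0.2]
finger_gap: 1.0
finger_force: 0.0
```

Call:
arm_command([
  [0,-0.2,0,0,0,-0.039,1],
  [-0.05,-0.4,-0.05,0,0,-0.078,1],
  [-0.1,-0.6,-0.1,0,0,-0.117,1],
  [-0.1,-0.75,-0.15,0,0,-0.156,1],
  [-0.115,-0.82,-0.18,0,0,-0.195,1],
  [-0.115,-0.82,-0.18,0,0,-0.234,1],
  [-0.115,-0.82,-0.18,0,0,-0.234,1],
  [-0.115,-0.82,-0.18,0,0,-0.234,1],
])

```text
time_s: 6.8
tool_pos: [0.4947, -0.1575, 0.2798]
tcp_rot: [0.001, 1.0, 0.003, -0.0]
force: [0.1, -0.1, 0.2]
finger_gap: 0.998
finger_force: 0.0
```

```bash
python3 - <<'E'
from h import *
s=manip.sense();print(s['time_s'],s['tool_pos'],s['tcp_rot'],s['joint_positions'])
im,m=grab('wrist');np.save('w4.npy',im);np.save('w4m.npy',m)
c=proj(m,[[.544,-.158,.03]])[0];print(c)
x0=int(max(0,c[0]-100));y0=int(max(0,c[1]-75))
print(x0,y0)
cr=im[y0:y0+150,x0:x0+200];save('w4.png',cv2.resize(cr,None,fx=4,fy=4,interpolation=cv2.INTER_CUBIC))
E
```

```text
6.8 [ 0.49472221 -0.15753734  0.27984372] [ 7.54336084e-04  9.99995478e-01  2.87938629e-03 -4.27909754e-04] [-0.43202278  0.39312657  0.8781647   2.04390628 -0.39093533  0.87779431
 -0.90062258]
[283.57049139 137.53177842]
183 62
```

View pics/w4.png

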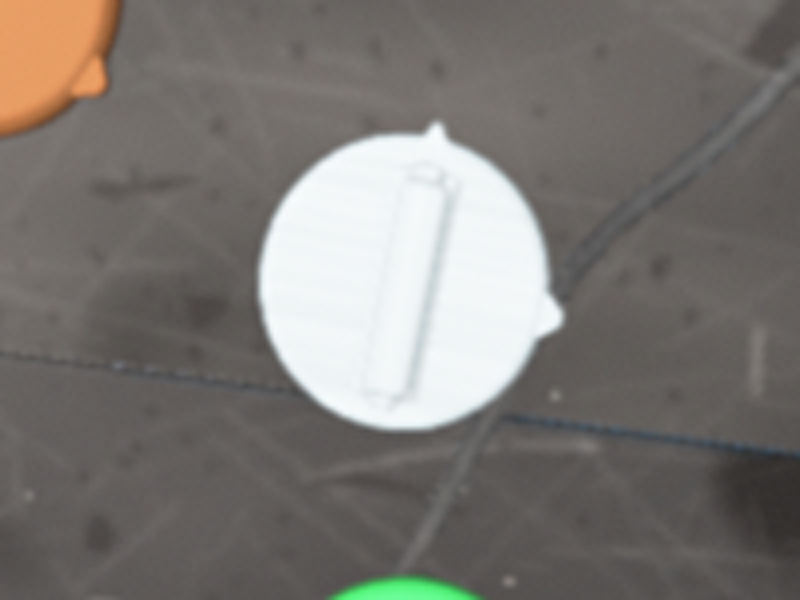

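The grey lid's disc is centred near crop (405,283). The bar runs from (385,400) to (427,178). One rim tooth lies on the bar's axis at (437,130), and a broader one is across it at (552,315). The arrow isn't clear yet, so I'll take one closer, contrast-stretched look.

Call:
arm_command([
  [0,0,-0.25,0,0,0,1],
  [0,0,-0.5,0,0,0,1],
  [0,0,-0.6,0,0,0,1],
  [0,0,-0.6,0,0,0,1],
  [0,0,-0.6,0,0,0,1],
])

```text
time_s: 7.27
tool_pos: [0.4938, -0.1575, 0.1902]
tcp_rot: [0.0, 1.0, 0.002, -0.001]
force: [0.3, 0.1, 0.7]
finger_gap: 0.999
finger_force: 0.0
```

```bash
python3 - <<'E'
from h import *
s=manip.sense();print(s['time_s'],s['tool_pos'])
im,m=grab('wrist');np.save('w5.npy',im);np.save('w5m.npy',m)
c=proj(m,[[.544,-.158,.03]])[0];print(c)
x0=int(max(0,c[0]-75));y0=int(max(0,c[1]-75));print(x0,y0)
cr=im[y0:y0+150,x0:x0+150].astype(float).min(2)
print(np.percentile(cr,[50,70,90,99]))
a=np.clip((cr-170)/(252-170),0,1); a=(255*a**2).astype(np.uint8)
a=cv2.resize(a,(600,600),interpolation=cv2.INTER_CUBIC);cv2.imwrite('pics/w5.png',a)
E
```

```text
7.2667 [ 0.49384538 -0.15746553  0.19020209]
[284.45425661 141.42474839]
209 66
[ 99. 189. 238. 240.]
```

View pics/w5.png

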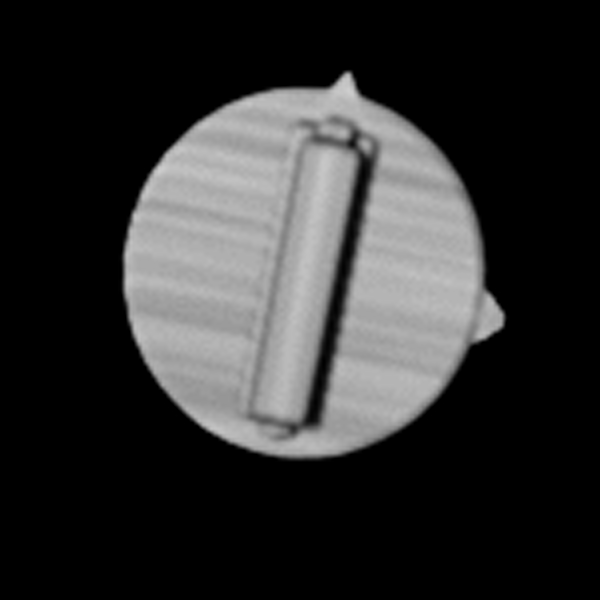

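The bar runs from (278,425) to (330,140). The arrow's chevron and pointed tip are at the top end (345,75), and the broad +y tab is at the right (495,318). So -x points up in the image (world +x) and the lid's yaw is about π-0.18. I'll compute the numbers.

```bash
python3 - <<'E'
from h import *
m=np.load('w5m.npy',allow_pickle=True).item(); im=np.load('w5.npy')
c=lambda *p:[(209+x/4-.375,66+y/4-.375) for x,y in p]
k=(im.min(2)>150).astype(np.uint8); k[:76]=0
k=cv2.morphologyEx(k,cv2.MORPH_OPEN,np.ones((15,15)))
cn=[q for q in cv2.findContours(k,0,1)[0] if cv2.pointPolygonTest(q,(285.,135.),False)>0][0].reshape(-1,2).astype(float)
P=onz(m,cn,.0255)[:,:2]
A=np.c_[2*P,np.ones(len(P))];s=np.linalg.lstsq(A,(P**2).sum(1),rcond=None)[0];o=s[:2];print('disc',o,np.sqrt(s[2]+o@o))
t=onz(m,c((347,74),(497,317)),.0205)[:,:2]; print(np.arctan2(*(t-o).T[::-1]))
b=onz(m,c((332,141),(278,423),(304,142),(358,152),(250,415),(304,425)),.0585)[:,:2];print(b)
bm=b[2:].mean(0);print('bar',bm,np.linalg.norm(b[0]-b[1]))
for i,j in((1,0),(4,2),(5,3)):
    d=b[j]-b[i];print(np.arctan2(d[1],d[0]))
E
```

```text
disc [ 0.54942607 -0.15827944] 0.043087075417969065
[-0.2044007  -1.76313071]
[[ 0.57827969 -0.16341641]
 [ 0.52044497 -0.15249934]
 [ 0.57805836 -0.15771872]
 [ 0.57616199 -0.16874436]
 [ 0.52214667 -0.14649026]
 [ 0.52003648 -0.15808877]]
bar [ 0.54910088 -0.15776053] 0.058856066866078915
-0.18656806987549096
-0.19818861300465254
-0.1876198882807852
```

Call:
arm_command([
  [0.1,0,0,0,0,0.039,1],
  [0.2,0,0,0,0,0.078,1],
  [0.3,0,0,0,0,0.117,1],
  [0.367,0,-0.1,0,0,0.156,1],
  [0.367,0,-0.1,0,0,0.195,1],
  [0.367,0,-0.1,0,0,0.234,1],
  [0.367,0,-0.1,0,0,0.273,1],
  [0.367,0,-0.1,0,0,0.312,1],
])

```text
time_s: 7.98
tool_pos: [0.5499, -0.1578, 0.1773]
tcp_rot: [0.001, 0.88, 0.475, 0.001]
force: [-0.1, -0.3, -0.4]
finger_gap: 0.999
finger_force: 0.0
```

Call:
arm_command([
  [0,0,0,0,0,0.039,1],
  [0,0,0,0,0,0.078,1],
  [0,0,0,0,0,0.117,1],
  [0,0,0,0,0,0.156,1],
  [0,0,0,0,0,0.195,1],
  [0,0,0,0,0,0.234,1],
  [0,0,0,0,0,0.273,1],
  [0,0,0,0,0,0.312,1],
])

```text
time_s: 8.65
tool_pos: [0.5499, -0.158, 0.1774]
tcp_rot: [0.002, 0.553, 0.833, 0.0]
force: [-0.7, -0.3, -0.3]
finger_gap: 1.002
finger_force: 0.0
```

Call:
arm_command([
  [0,0,0,0,0,0.039,1],
  [0,0,0,0,0,0.078,1],
  [0,0,0,0,0,0.117,1],
  [0,0,0,0,0,0.156,1],
  [0,0,0,0,0,0.195,1],
  [0,0,0,0,0,0.234,1],
  [0,0,0,0,0,0.273,1],
  [0,0,0,0,0,0.314,1],
  [0,0,0,0,0,0.314,1],
  [0,0,0,0,0,0.314,1],
])

```text
time_s: 9.48
tool_pos: [0.5494, -0.1581, 0.1767]
tcp_rot: [0.001, 0.098, 0.995, -0.001]
force: [0.3, 0.4, -0.4]
finger_gap: 0.998
finger_force: 0.0
```

```bash
python3 - <<'E'
from h import *
s=manip.sense();print(s['time_s'],s['tool_pos'],s['tcp_rot'],s['joint_positions'])
q=s['tcp_rot'];print(2*np.arctan2(q[2],q[1])-np.pi/2)
E
```

```text
9.4833 [ 0.54944676 -0.15814945  0.17671269] [ 1.27096799e-03  9.80362993e-02  9.95181865e-01 -5.69894123e-04] [ 0.28895134  0.48826449 -0.15373942  2.00259393  0.11961295  0.65648945
  1.43261977]
1.3744080914543
```

Call:
arm_command([
  [0,0,-0.25,0,0,0,0.5],
  [0,0,-0.5,0,0,0,0.5],
  [0,0,-0.7,0,0,0,0.5],
  [0,0,-0.85,0,0,0,0.5],
  [0,0,-0.94,0,0,0,0.5],
  [0,0,-0.97,0,0,0,0.5],
  [0,0,-0.97,0,0,0,0.5],
], newtons=60)

```text
time_s: 10.07
tool_pos: [0.5486, -0.1575, 0.0292]
tcp_rot: [-0.001, 0.097, 0.995, -0.0]
force: [0.2, -0.7, 0.8]
finger_gap: 0.502
finger_force: 0.0
```

Call:
arm_command([
  [0,0,0,0,0,0,0],
  [0,0,0,0,0,0,0],
  [0,0,0,0,0,0,0],
  [0,0,0,0,0,0,0],
  [0,0,0,0,0,0,0],
  [0,0,0,0,0,0,0],
], newtons=60)

```text
time_s: 10.57
tool_pos: [0.5495, -0.1579, 0.0313]
tcp_rot: [0.001, 0.097, 0.995, -0.0]
force: [-0.5, -0.1, 6.9]
finger_gap: 0.151
finger_force: 59.9
```

Call:
arm_command([
  [0,0,0.15,0,0,0,0],
  [0,0,0.35,0,0,0,0],
  [0,0,0.55,0,0,0,0],
  [0,0,0.75,0,0,0,0],
  [0,0.1,0.95,0,0,-0.033,0],
  [0,0.3,0.97,0,0,-0.067,0],
  [0,0.3,0.97,0,0,-0.1,0],
])

```text
time_s: 11.15
tool_pos: [0.55, -0.1077, 0.1784]
tcp_rot: [0.002, 0.252, 0.968, 0.002]
force: [0.4, 1.2, -2.3]
finger_gap: 0.154
finger_force: 58.9
```

Call:
arm_command([
  [0,0.2,0.05,0,0,-0.039,0],
  [-0.02,0.4,0.1,0,0,-0.078,0],
  [-0.04,0.6,0.16,0,0,-0.117,0],
  [-0.06,0.75,0.16,0,0,-0.156,0],
  [-0.08,0.9,0.16,0,0,-0.195,0],
  [-0.08,0.95,0.16,0,0,-0.234,0],
])

```text
time_s: 11.65
tool_pos: [0.5358, 0.0338, 0.2]
tcp_rot: [-0.0, 0.583, 0.812, 0.001]
force: [-0.2, 0.1, -2.4]
finger_gap: 0.154
finger_force: 59.0
```

Call:
arm_command([
  [-0.02,0.2,0,0,0,-0.039,0],
  [-0.04,0.4,0,0,0,-0.078,0],
  [-0.06,0.6,0,0,0,-0.117,0],
  [-0.078,0.75,0,0,0,-0.156,0],
  [-0.078,0.9,0,0,0,-0.195,0],
  [-0.078,0.94,0,0,0,-0.234,0],
  [-0.078,0.94,0,0,0,-0.234,0],
  [-0.078,0.94,0,0,0,-0.234,0],
  [-0.078,0.94,0,0,0,-0.234,0],
])

```text
time_s: 12.4
tool_pos: [0.5248, 0.1699, 0.1996]
tcp_rot: [0.0, 0.835, 0.551, -0.0]
force: [-0.4, -0.9, -2.2]
finger_gap: 0.155
finger_force: 59.0
```

```bash
python3 - <<'E'
from h import *
s=manip.sense();print(s['time_s'],s['tool_pos'],s['tcp_rot'],s['joint_positions'],s['force'],s['ft_torque'])
q=s['tcp_rot'];print(2*np.arctan2(q[2],q[1])-np.pi/2)
im,m=grab('wrist');np.save('w6.npy',im);np.save('w6m.npy',m)
save('w6.png',cv2.resize(im,(800,600),interpolation=cv2.INTER_CUBIC))
E
```

```text
12.4 [0.52481136 0.16992488 0.19955968] [ 1.26395162e-04  8.34581003e-01  5.50885227e-01 -1.75863572e-05] [-0.67771184  0.45382651  0.36910149  2.0472353  -0.25285586  0.68314949
 -0.54928111] [-0.41974716 -0.90073534 -2.19772892] [-0.04369136 -0.05964522  0.01022097]
-0.4039472129177548
```

View pics/w6.png

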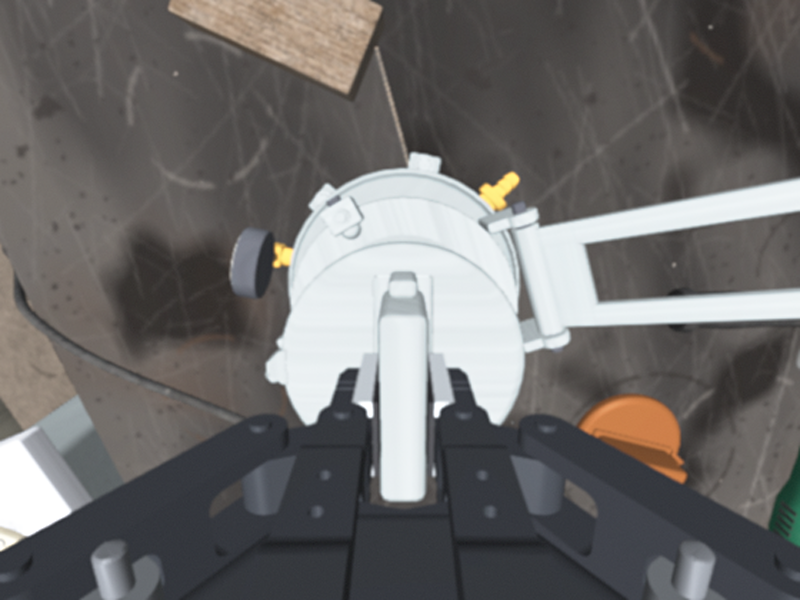

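The lid hangs level in the grip, with its tab to the left (275,365) and the arrow end towards the bottom. The pot's collar is behind it and the hasp stays laid back at right. Now I'll lower it.

Call:
arm_command([
  [0.007,0.004,-0.1,0,0,0,0],
  [0.007,0.004,-0.2,0,0,0,0],
  [0.007,0.004,-0.27,0,0,0,0],
  [0.007,0.004,-0.3,0,0,0,0],
  [0.007,0.004,-0.325,0,0,0,0],
  [0.007,0.004,-0.35,0,0,0,0],
])

```text
time_s: 12.95
tool_pos: [0.5255, 0.1692, 0.1488]
tcp_rot: [-0.0, 0.836, 0.549, -0.001]
force: [-15.5, -12.1, 45.0]
finger_gap: 0.154
finger_force: 67.5
```

Call:
arm_command([
  [0,0,0.03,0,0,0,0],
  [-0.007,-0.006,0.02,0,0,0,0],
  [-0.01,-0.008,0.01,0,0,0,0],
  [-0.01,-0.008,0.005,0,0,0,0],
  [-0.01,-0.008,0,0,0,0,0],
  [-0.01,-0.008,0,0,0,0,0],
])

```text
time_s: 13.45
tool_pos: [0.5253, 0.17, 0.1489]
tcp_rot: [-0.0, 0.835, 0.55, 0.001]
force: [-6.8, -3.2, 29.0]
finger_gap: 0.155
finger_force: 65.7
```

```bash
cat > st.py <<'E'
from h import *
s=manip.sense();q=s['tcp_rot'];np.set_printoptions(precision=4,suppress=True)
from scipy.spatial.transform import Rotation as Ro
T=Ro.from_quat(q[[1,2,3,0]]).as_matrix()
print(s['time_s'],s['tool_pos'],'toolyaw',2*np.arctan2(q[2],q[1])-np.pi/2,'tilt',T[:2,2],'F',s['force'],'M',s['ft_torque'],'grip',s['finger_force'])
E
python3 st.py
```

```text
13.45 [0.5253 0.17   0.1489] toolyaw -0.4072060856792261 tilt [0.0021 0.0016] F [-6.8264 -3.2237 29.0433] M [-0.3903  1.3248  0.083 ] grip 65.73784947395325
```

Call:
arm_command([
  [-0.004,-0.002,0,0,0,-0.004,0],
  [-0.004,-0.002,0,0,0,-0.008,0],
  [-0.004,-0.002,0,0,0,-0.012,0],
  [-0.004,-0.002,0,0,0,-0.016,0],
  [-0.004,-0.002,0,0,0,-0.02,0],
  [-0.004,-0.002,0,0,0,-0.024,0],
])

```text
time_s: 13.95
tool_pos: [0.5242, 0.1697, 0.1488]
tcp_rot: [-0.0, 0.856, 0.518, 0.001]
force: [-7.7, -3.4, 30.9]
finger_gap: 0.15
finger_force: 65.7
```

```bash
python3 st.py
```

```text
13.95 [0.5242 0.1697 0.1488] toolyaw -0.4822639800116435 tilt [0.0011 0.0014] F [-7.6916 -3.3919 30.9132] M [0.136  1.9638 0.2253] grip 65.71001172065735
```

Call:
arm_command([
  [0,0,0,0,0,0.012,0],
  [0,0,0,0,0,0.024,0],
  [0,0,0,0,0,0.028,0],
  [0,0,0,0,0,0.032,0],
  [0,0,0,0,0,0.036,0],
  [0,0,0,0,0,0.04,0],
  [0,0,0,0,0,0.044,0],
  [0,0,0,0,0,0.048,0],
])

```text
time_s: 14.62
tool_pos: [0.5263, 0.1692, 0.1491]
tcp_rot: [0.001, 0.814, 0.58, 0.003]
force: [-1.5, -5.3, 26.4]
finger_gap: 0.15
finger_force: 64.9
```

```bash
python3 st.py
```

```text
14.6167 [0.5263 0.1692 0.1491] toolyaw -0.3326601604506121 tilt [0.0054 0.0013] F [-1.5053 -5.3188 26.4251] M [-1.1785 -0.1609 -0.2735] grip 64.87523674964905
```

```bash
cat > f6.py <<'E'
from h import *
from scipy.optimize import least_squares
np.set_printoptions(precision=4,suppress=True)
m=np.load('w6m.npy',allow_pickle=True).item(); im=np.load('w6.npy')
tcp=np.array([.52481,.16992,.19956]); ty=-.404
tx=np.array([-np.sin(ty),np.cos(ty)]);tyv=np.array([np.cos(ty),np.sin(ty)])
g=cv2.GaussianBlur(im.min(2).astype(np.float32),(3,3),0)
# refine disc edge along radials from predicted center
def edge(z,r0,c0,angs,sgn=-1,w=.006):
    out=[]
    for a in angs:
        rr=np.arange(r0-w,r0+w,.0002); P=np.c_[c0[0]+rr*np.cos(a),c0[1]+rr*np.sin(a),np.full(len(rr),z)]
        uv=proj(m,P).astype(np.float32); v=cv2.remap(g,uv[:,0].reshape(1,-1),uv[:,1].reshape(1,-1),1)[0]
        d=np.gradient(v); i=np.argmin(d); out.append((a,rr[i],d[i],*uv[i]))
    return np.array(out)
z=.1938
a=np.arctan2(tx[1],tx[0])+np.radians(np.r_[np.arange(-75,-29,5),np.arange(-25,80,5)])
c=tcp[:2].copy()
e=edge(z,.044,c,a)
P=onz(m,e[:,3:],z)[:,:2]
f=least_squares(lambda p:np.hypot(*(P-p[:2]).T)-.044,c,loss='soft_l1',f_scale=.0004)
print('disc',f.x,'rel tool x,y',(f.x-tcp[:2])@tx,(f.x-tcp[:2])@tyv); print((f.fun*1e3).round(2))
# free radius
f=least_squares(lambda p:np.hypot(*(P-p[:2]).T)-p[2],[*c,.044],loss='soft_l1',f_scale=.0004);print(f.x,(f.x[:2]-tcp[:2])@tx,(f.x[:2]-tcp[:2])@tyv)
H=onz(m,[(527/1.4286,217/1.4286),(556/1.4286,340/1.4286)],.1355);print('hinge rod',H,H.mean(0))
E
python3 f6.py
```

```text
disc [0.5262 0.1725] rel tool x,y 0.0028901754200656516 0.0003222231216154344
[ 4.82 -1.61 -1.24 -0.66  1.33  3.74 -1.03 -0.79 -0.53 -0.25 -0.15  0.18
  0.13  0.1   0.49  0.31  0.55  0.22  0.3   0.21 -0.06 -0.31 -0.54 -0.76
 -0.76  4.05  0.88 -0.48 -0.84 -0.19  0.06]
[0.5264 0.1735 0.0431] 0.0038873792044904756 9.751920567069391e-05
hinge rod [[0.5961 0.1943 0.1355]
 [0.5899 0.1333 0.1355]] [0.593  0.1638 0.1355]
```

Call:
arm_command([
  [0,0,0.02,0,0,-0.01,0],
  [0.008,-0.008,0.02,0,0,-0.026,0],
  [0.008,-0.014,0.01,0,0,-0.026,0],
  [0.008,-0.014,0,0,0,-0.026,0],
  [0.008,-0.014,-0.005,0,0,-0.026,0],
  [0.008,-0.014,-0.005,0,0,-0.026,0],
])

```text
time_s: 15.12
tool_pos: [0.5254, 0.1678, 0.148]
tcp_rot: [-0.0, 0.837, 0.547, 0.001]
force: [-8.3, -2.4, 30.9]
finger_gap: 0.153
finger_force: 66.1
```

```bash
python3 st.py
```

```text
15.1167 [0.5254 0.1678 0.148 ] toolyaw -0.41260581754542214 tilt [0.0013 0.0017] F [-8.2851 -2.4432 30.9231] M [-0.017   1.4818 -0.0661] grip 66.05746865272522
```

Call:
arm_command([
  [-0.004,0,0,0,0,0,0],
  [-0.008,-0.002,0,0,0,0,0],
  [-0.012,-0.004,0,0,0,0,0],
  [-0.012,-0.004,0,0,0,-0.006,0],
  [-0.012,-0.004,0,0,0,-0.012,0],
  [-0.012,-0.004,0,0,0,-0.018,0],
  [-0.012,-0.004,0,0,0,-0.01,0],
  [-0.012,-0.004,0,0,0,0,0],
  [-0.012,-0.004,0,0,0,0.01,0],
  [-0.012,-0.004,0,0,0,0.016,0],
])

```text
time_s: 15.95
tool_pos: [0.5233, 0.1673, 0.1456]
tcp_rot: [0.0, 0.822, 0.57, -0.0]
force: [1.2, 0.3, -1.3]
finger_gap: 0.156
finger_force: 61.2
```

```bash
python3 st.py
```

```text
15.95 [0.5233 0.1673 0.1456] toolyaw -0.35878332174477023 tilt [-0.0002 -0.0003] F [ 1.1859  0.2817 -1.2683] M [-0.0386 -0.2557 -0.0131] grip 61.188318729400635
```

It has dropped into the slots and the force is gone. Lowering to home.

Call:
arm_command([
  [0,0,-0.015,0,0,0,0],
  [0,0,-0.03,0,0,0,0],
  [0,0,-0.045,0,0,0,0],
  [0,0,-0.058,0,0,0,0],
  [0,0,-0.065,0,0,0,0],
  [0,0,-0.065,0,0,0,0],
])

```text
time_s: 16.45
tool_pos: [0.5235, 0.1673, 0.1364]
tcp_rot: [0.0, 0.823, 0.568, 0.0]
force: [0.8, -1.1, 4.0]
finger_gap: 0.153
finger_force: 62.0
```

```bash
python3 st.py
```

```text
16.45 [0.5235 0.1673 0.1364] toolyaw -0.3629062581986586 tilt [ 0.0002 -0.    ] F [ 0.8014 -1.0567  4.0424] M [-0.3919 -0.0662 -0.0387] grip 61.96788311004639
```

Call:
arm_command([
  [0,0,-0.004,0,0,0,0],
  [0,0,-0.006,0,0,-0.01,0],
  [0,0,-0.006,0,0,-0.03,0],
  [0,0,-0.006,0,0,-0.05,0],
  [0,0,-0.006,0,0,-0.065,0],
  [0,0,-0.006,0,0,-0.065,0],
])

```text
time_s: 16.95
tool_pos: [0.5243, 0.1671, 0.1362]
tcp_rot: [0.0, 0.877, 0.48, 0.001]
force: [0.9, -0.8, 11.3]
finger_gap: 0.154
finger_force: 63.0
```

```bash
python3 st.py
```

```text
16.95 [0.5243 0.1671 0.1362] toolyaw -0.569613088639497 tilt [ 0.0021 -0.    ] F [ 0.9136 -0.753  11.2559] M [-0.7891  0.0184  0.15  ] grip 63.027284145355225
```

Call:
arm_command([
  [-0.001,0.001,0,0,0,-0.02,0],
  [-0.002,0.001,0,0,0,-0.04,0],
  [-0.002,0.002,0,0,0,-0.06,0],
  [-0.003,0.002,0,0,0,-0.08,0],
  [-0.003,0.002,0,0,0,-0.1,0],
  [-0.004,0.003,0,0,0,-0.12,0],
  [-0.004,0.003,0,0,0,-0.138,0],
  [-0.004,0.003,0,0,0,-0.138,0],
  [-0.004,0.003,0,0,0,-0.138,0],
])

```text
time_s: 17.7
tool_pos: [0.5231, 0.1672, 0.1362]
tcp_rot: [0.0, 0.96, 0.281, 0.0]
force: [0.4, -2.6, 12.5]
finger_gap: 0.149
finger_force: 63.2
```

```bash
python3 st.py; python3 - <<'E'
from h import *
np.set_printoptions(precision=4,suppress=True)
im,m=grab('wrist');np.save('w7.npy',im);np.save('w7m.npy',m)
# bar left/right edges in image, hinge-rod not needed: bar top face direction
s=manip.sense();z=s['tool_pos'][2]+.0272
g=cv2.cvtColor(im,cv2.COLOR_RGB2GRAY)
for row in range(215,256,8):
    r=g[row,230:335].astype(int);d=np.diff(r);print(row,230+np.argsort(-abs(d))[:4])
t,h=cv2.cvtColor(im,cv2.COLOR_RGB2HSV),0
a=im[130:345,160:445]; save('w7.png',cv2.resize(a,(795,600)))
ti=vision.get_image('top');np.save('top2.npy',ti);t0=np.load('top.npy')
print(proj(vision.camera_model('top'),[[.525,.169,.146]]))
E
```

```text
17.7 [0.5231 0.1672 0.1362] toolyaw -1.0010671802100823 tilt [ 0.0009 -0.0002] F [ 0.4497 -2.6334 12.5076] M [-1.0139  0.4563  0.1052] grip 63.24402451515198
215 [297 296 298 265]
223 [298 299 264 297]
231 [297 299 303 302]
239 [297 299 265 302]
247 [265 297 298 253]
255 [264 265 298 311]
[[218.918  186.2722]]
```

```bash
python3 -c "
from station import ticket
print(ticket.hand_in())"
```

```text
the job is handed in; nothing more can be done
None
```

I handed the job in at about 18 s: the hasp is laid back open and the lid is down in the neck, turned by my estimate about half-way to the vent position and still gripped at 63 N. The hand-in returned no verdict, and the vent angle comes from the tool's yaw and my camera estimate of the neck's yaw, not a direct reading.

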